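# Stow the red figurine case behind the bin's sprung flap

## Task

Take the red figurine case out of its aluminium stand and put it away upright in the grey bin: work its foot down past the sprung blue flap, keep holding the flap open while you lower the case, and press it gently onto the sprung tray hidden inside, holding it there a moment once you feel the tray give a few millimetres. Only then let go and draw your fingers out so that the flap springs fully shut over the case. Do not force the case, the tray or the bin, and leave the black case and all the other things on the desk where they are.

Things in the scene. Friction and masses are not known exactly. Their poses are not given: they have to be found in the camera images.
- red_case: Red tin-shaped plastic case: 32 mm (its x) by 56 (y) by 90 tall (z), about 110 g, white band at 70 mm height, front and back alike. The lowest 16 mm taper in x to a flat foot 14 mm thick. Starts upright in one of the two stands. Origin: centre of its underside, z up. Grip it across y by the top 10 to 16 mm only, so that the gripper's body stays clear of the bin (its highest parts 163 mm up).
- black_case: Bystander: a black case of the same shape and size, upright in the other stand. Origin: centre of its underside.
- stand_a: Fixed aluminium stand: plate 85 by 75 mm, 6 mm thick, with two ridges (tops 28 mm above the desk) 35 mm apart in x; a case stands on the plate between them and lifts straight up and out. Origin: centre of its underside on the desk; axes as the case's.
- stand_b: The second stand, the same as stand_a.
- bin: Fixed grey bin; a blue sprung flap is its +x side. Origin: centre of its underside on the desk; x from back wall to flap, y along the flap, z up. Back wall: inner face at x = -45 mm, rounded top at z = 156 mm. Side walls: inner faces at y = +-71 mm, tops at z = 150 mm. Below the throat a case fits standing with the flap shut.
- bin_mouth (a point): Middle of the shut gap between back wall and flap (bin x = -32.5, y = 0, z = 156 mm). The case's 14 mm foot enters the 25 mm gap here, its y parallel to the bin's y, some 7 to 10 mm below this point before the taper meets the edges. Once the flap is open, a case lowered with its centre at bin x = -23 mm clears the back wall by 6 mm and rests amid the tray. Axes as the bin's.
- flap_edge (a point): Middle of the flap's throat edge (its nearest point to the back wall), moving with the flap. The flap is 138 mm wide, hinged at its foot (bin x = 12, z = 12 mm), upright to z = 128 mm, then bends inward to this rounded edge (shut: bin x = -20, z = 151 mm, 25 mm of gap to the back wall), then flares out and up to x = -11, z = 163 mm, forming a funnel.
- flap (a joint): Flap angle in rad: 0 shut, growing as its top swings out to the bin's +x, at most 0.6. The spring pushes its top back with about 1.3 N when shut, and 0.9 N more per 0.1 rad; a passing case opens it 0.08 rad. A foot set down on the flap's slanted top or rounded edge binds; with the foot in the gap, first lever the flap outward (some 17 mm), then let it slide up the taper while lowering.
- well: Carrier of the sprung tray inside the bin; origin at the bin's origin. The tray, level, 36 by 110 mm, is centred at bin x = -25 mm, at a height that varies and cannot be read: top 36 to 54 mm above the desk. It gives downward at about 2.5 N per mm, 12 mm at most; a gentle press is 5 to 14 N, over 20 N is forcing it. A case standing on it lies below the flap's edge.
- pot: Bystander: white ceramic succulent pot, 76 mm wide, about 115 mm tall with the plant. Origin: centre of its underside.
- mouse: Bystander: black computer mouse, 105 by 58 by 34 mm, on a grey mat. Origin: centre of its underside.
- mug: Bystander: blue mug, 80 mm wide, 95 mm tall. Origin: centre of its underside.
- gamepad: Bystander: white game controller, about 95 by 150 by 40 mm. Origin: centre of its underside.

How it is judged:
By the outcome, as a careful person would: the job done as asked, in the order asked, and still so for the second after the job is handed in, with the robot touching nothing.
It also fails if it takes over 69 s, if anything falls off the work surface, if the arm or the gripper's body presses on something with over 40 N, if the wrist force passes 120 N, or if a joint passes its speed limit or range.

## Robot

A 6-joint arm with a two-finger parallel gripper is mounted at the origin on the work surface. World frame = base frame: x ahead of the robot, y to its left, z up, the work surface at z = 0. Lengths are in m, angles in degrees, forces in N, time in s.
With the tool pointing down it reaches from about 0.325 to 0.9 m from the base axis. Payload 3.5 kg.
Tool frame: the origin (TCP) lies midway between the tips of the shut fingers; the grasp point (between the pads) lies 19 mm behind it; z points along the fingers, y is the line along which they close (so a half turn about z gives the same grasp; the last joint's range is limited). The gripper opens to 85 mm and grips with 20 to 120 N. Pads are 22 mm wide; open, the fingers measure 114 mm over their backs; the gripper's body (76 mm by 85 mm) begins 54 mm behind the grasp point. The pads swing forward as they close: fully open they stand 13 mm farther back than shut.
Start: joints at [57.731, 15.837, -1.513, 72.651, 0, 84.076], TCP at [0.277, 0.56, 0.231] pointing down, gripper open.
Joint ranges: [-178.77, 178.77], [-48.84, 107.48], [-61.69, 71.31], [-111.58, 123.2], [-90, 87.43], [-180, 180]. Speed limits (degrees/s): [147.25, 147.25, 180, 180, 180, 180].

## Interface

Orientations are given as [roll, pitch, yaw] about the fixed x, y, z axes, in that order (R = Rz(yaw) Ry(pitch) Rx(roll)).
In Python, from rig import ctrl gives the robot as it stands.
- The arm moves only by the tool play_rows, never from a script. Its argument "rows" is a list of rows, each a list of 4 numbers: the shift along the tool's x, y, z in mm, then the turn about the tool's z in rad. A call has 1 to 12 rows; each row is the pose to reach, as a shift and turn from the pose commanded when the call began, along the tool's axes at that moment; what a row does not reach only later rows make up. A row lasts 1/12 s, in which the tool goes at most 41.7 mm and 7.16 degrees, less where a joint would pass 70% of its speed; a pose out of reach is approached as far as the arm can. A call with a gripper value outside its range is refused whole. "claw" is the closure, from 0 (fully open) to 1 (shut), set as the call begins (left out, the last holds). The fingers move at their own pace and stop on an object; "squeeze" is the grip in N (left out, the last holds). Time passes only in rows, so rows that repeat a pose let the fingers close. It gives the time, the measured TCP pose, the force, the opening and the grip force at its end, in the units of the state.
- ctrl.read_state(): the state, without advancing time (a new reading comes with each control period).
- ctrl.grab_frame(name): name is "side" or "top" or "wrist"; returns (picture, depth): 384x512x3 uint8, blue, green, red; 384x512 float32, m along the optical axis (not along the pixel's ray), 0 where there is no reading.
- ctrl.camera_params(name): a dict with "intrinsics" (3x3 intrinsics, pixels), "R" (3x3) and "t" (3): a world point X has camera coordinates R X + t; the wrist camera has in their place "T_tool_cam" (4x4, takes a point from camera to tool coordinates, whose origin is the TCP and whose axes are the flange's). Camera axes: x right, y down, z forward; pixel columns grow to the right and rows downward; lengths in m; the calibration is good to about 2 mm. A picture is of the moment at which its call begins: read the wrist's pose just before it. camera_params takes no time and is no camera call.
- ctrl.job_done(): hands the job in; it is judged then, once.
The state is a dict: "t": time; "q": joint angles; "joint_vel": joint speeds; "joint_torque": joint torques, N m; "position": TCP position; "tool_rot": TCP orientation; "ft_force": force on the tool from outside, world axes, zero at the start; "ft_torque": the same for the moment, N m; "opening": opening from 0.0 (shut) to 1.0 (fully open); "finger_force": force on a finger pad.
Only numpy, scipy, OpenCV 4.12 (cv2) and the standard library are available. Lean on these libraries where they do the work, as an engineer would, in place of code of your own. Each camera call takes 0.05 s, during which the arm holds its last target. There are 200 camera calls.

## Working session

There is one attempt and no reset: what is moved stays moved. The work goes in short steps, Python scripts to look and compute and a tool call to move; the robot and the scene stay as the last step left them, time stands still between calls to the robot, and variables do not carry over. Pictures are saved under pics/ and viewed, at most 11 in all, crops included, and the job is handed in when it is done.

Besides the shell and the picture viewer there is one more tool, called after ">>>" as name(argument=value, ...) on one line, values as JSON. play_rows: Moves the arm, as the interface text tells. Its arguments: {"type":"object","properties":{"rows":{"type":"array"},"claw":{"type":"number"},"squeeze":{"type":"number"}},"required":["rows"]}

```bash
ls; mkdir -p pics; cat > h.py <<'E'
import numpy as np, cv2
from rig import ctrl
def save(n,f): cv2.imwrite(f'pics/{n}.png',f)
E
python3 - <<'E'
from h import *
s=ctrl.read_state();print(s)
for n in("top","side"):
    p,d=ctrl.grab_frame(n);np.savez(f'pics/{n}0.npz',p=p,d=d,**ctrl.camera_params(n));save(n+'0',p)
    print(n,ctrl.camera_params(n))
E
```

```text
pics
{'t': 0.0, 'q': array([ 5.77319677e+01,  1.58802112e+01, -1.59687216e+00,  7.26506322e+01,
       -1.08552329e-04,  8.40782546e+01]), 'joint_vel': array([-0.00641316, -0.09576721,  0.01187664, -0.02739089, -0.04744357,
        0.00939135]), 'joint_torque': array([-1.03988084e-03, -4.45506120e+01,  2.95202833e+01,  1.63613423e-02,
       -3.12505672e-04, -2.35409345e-06]), 'position': array([0.27694322, 0.55943497, 0.23014651]), 'tool_rot': array([-1.79872955e+02, -1.30684314e-02,  1.53653699e+02]), 'ft_force': array([-0.05312095,  0.07960307,  0.42913761]), 'ft_torque': array([ 0.00663405,  0.03509622, -0.00281637]), 'finger_force': 0.0, 'opening': 0.9987796408807609}
top {'intrinsics': array([[346.57521787,   0.        , 254.71400793],
       [  0.        , 346.57521787, 194.11196995],
       [  0.        ,   0.        ,   1.        ]]), 'R': array([[-0.01177675, -0.99962799, -0.02460044],
       [-0.98557579,  0.0157579 , -0.16849941],
       [ 0.16882438,  0.02226122, -0.98539473]]), 't': array([-0.02583034,  0.51580967,  1.05689117])}
side {'intrinsics': array([[469.49388234,   0.        , 251.01364686],
       [  0.        , 469.49388234, 190.09172668],
       [  0.        ,   0.        ,   1.        ]]), 'R': array([[ 0.80496844, -0.59330521, -0.00383965],
       [-0.389608  , -0.52369885, -0.75759166],
       [ 0.44747225,  0.61133333, -0.6527175 ]]), 't': array([-0.42493089,  0.26968303,  1.23888906])}
```

View pics/top0.png

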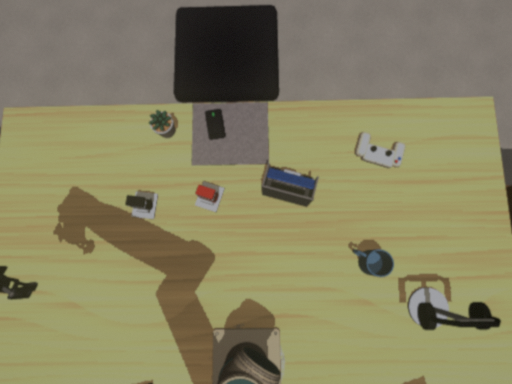

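View pics/side0.png

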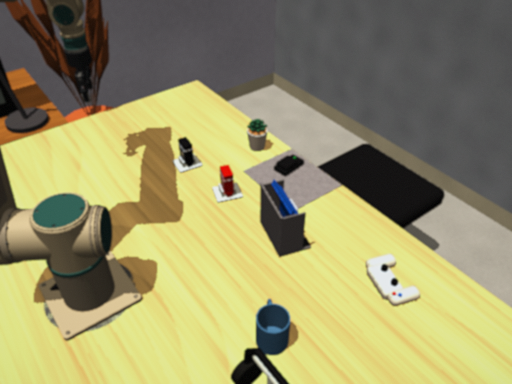

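```bash
cat >> h.py <<'E'
def world(K,R,t,u,v,z):
    "point on pixel ray at world height z"
    r=R.T@(np.linalg.inv(K)@np.array([u,v,1.]));c=-R.T@t
    return c+r*(z-c[2])/r[2]
def cloud(d,K,R,t):
    v,u=np.mgrid[:d.shape[0],:d.shape[1]]
    c=np.stack([(u-K[0,2])/K[0,0]*d,(v-K[1,2])/K[1,1]*d,d],-1)
    return (c-t)@R
E
python3 - <<'E'
from h import *
a=np.load('pics/top0.npz');p=a['p'];P=cloud(a['d'],a['intrinsics'],a['R'],a['t'])
for n,(u,v) in dict(red=(208,192),black=(140,202),binflap=(292,178),desk=(240,230)).items(): print(n,P[v,u])
hs=cv2.cvtColor(p,cv2.COLOR_BGR2HSV)
m=((hs[...,0]<8)|(hs[...,0]>172))&(hs[...,1]>150)&(hs[...,2]>60)
m[:, :180]=0;m[:,240:]=0
Q=P[m];print(len(Q),Q[:,2].min(),Q[:,2].max());T=Q[Q[:,2]>.085]
print(T.mean(0),cv2.minAreaRect((T[:,:2]*1000).astype(np.float32)))
b=P[150:215,250:330].reshape(-1,3);b=b[b[:,2]>.135]
print(b.mean(0),cv2.minAreaRect((b[:,:2]*1000).astype(np.float32)))
c=cv2.resize(p[140:220,180:330],None,fx=5,fy=5,interpolation=cv2.INTER_CUBIC);save('c0',c)
E
```

```text
red [0.5155431  0.10786549 0.09391254]
black [0.48741726 0.31363051 0.09775073]
binflap [ 0.54420524 -0.14397287  0.14204484]
desk [ 0.40545782  0.0172912  -0.00145744]
161 0.0901197806936142 0.10034065902157548
[0.51628971 0.11603885 0.09559161] ((516.9031372070312, 116.62376403808594), (52.67604064941406, 29.013349533081055), 70.355224609375)
[ 0.52245216 -0.13362668  0.17752286] ((445.7144775390625, -111.36483764648438), (153.19346618652344, 253.1055450439453), 73.65301513671875)
```

View pics/c0.png

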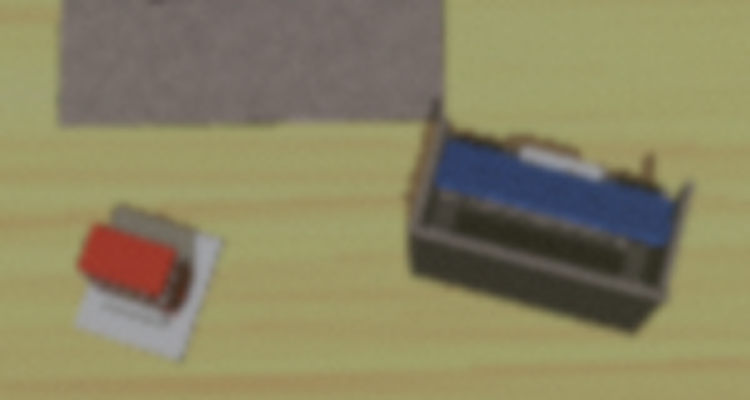

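>>> play_rows(rows=[[-20,-15,-10,-0.01],[-55,-40,-25,-0.03],[-90,-65,-40,-0.05],[-125,-90,-55,-0.07],[-160,-115,-70,-0.09],[-195,-140,-80,-0.11],[-230,-165,-80,-0.11],[-265,-190,-80,-0.11],[-300,-215,-80,-0.11],[-330,-237,-80,-0.11],[-350,-252,-80,-0.11],[-360,-260,-80,-0.11]])

```text
t: 1.1
position: [0.4864, 0.163, 0.3109]
tool_rot: [-179.9, 0.1, 159.7]
ft_force: [0.2, 0.9, 0.4]
opening: 1.001
finger_force: 0.0
```

```bash
python3 - <<'E'
from h import *
s=ctrl.read_state();p,d=ctrl.grab_frame('wrist')
np.savez('pics/w1.npz',p=p,d=d,pos=s['position'],rot=s['tool_rot'],**ctrl.camera_params('wrist'));save('w1',p)
print(s['position'],s['tool_rot'],s['t']);print(ctrl.camera_params('wrist'))
E
```

```text
[0.48636771 0.16302471 0.31085882] [-1.79897951e+02  6.95387495e-02  1.59690760e+02] 1.1
{'intrinsics': array([[341.95479087,   0.        , 257.45384121],
       [  0.        , 341.95479087, 193.73796512],
       [  0.        ,   0.        ,   1.        ]]), 'T_tool_cam': array([[-2.66711264e-04, -9.59918218e-01, -2.80280116e-01,
         7.16595010e-02],
       [ 9.99999786e-01, -4.23414319e-04,  4.98543791e-04,
        -6.37821414e-05],
       [-5.97235882e-04, -2.80279923e-01,  9.59918126e-01,
        -1.43606727e-01],
       [ 0.00000000e+00,  0.00000000e+00,  0.00000000e+00,
         1.00000000e+00]])}
```

View pics/w1.png

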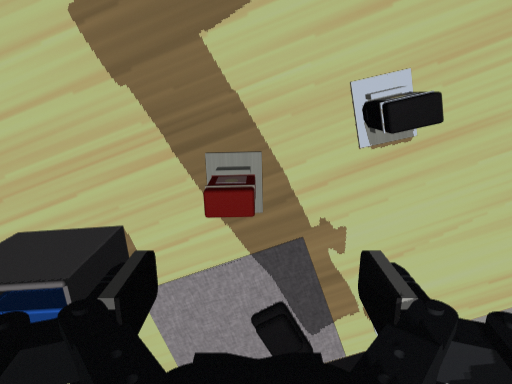

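```bash
cat >> h.py <<'E'
from scipy.spatial.transform import Rotation as Ro
def wcam(a):
    "wrist: world->camera R,t"
    T=np.eye(4);T[:3,:3]=Ro.from_euler('xyz',a['rot'],degrees=True).as_matrix();T[:3,3]=a['pos']
    M=np.linalg.inv(T@a['T_tool_cam']);return M[:3,:3],M[:3,3]
def wgrab(n):
    s=ctrl.read_state();p,d=ctrl.grab_frame('wrist');save(n,p)
    a=dict(p=p,d=d,pos=s['position'],rot=s['tool_rot'],**ctrl.camera_params('wrist'));np.savez(f'pics/{n}.npz',**a)
    print(s['t'],s['position'],s['tool_rot'],s['ft_force']);return a
E
python3 - <<'E'
from h import *
a=np.load('pics/w1.npz');R,t=wcam(a);P=cloud(a['d'],a['intrinsics'],R,t)
hs=cv2.cvtColor(a['p'],cv2.COLOR_BGR2HSV)
m=((hs[...,0]<8)|(hs[...,0]>172))&(hs[...,1]>150)&(hs[...,2]>40)
Q=P[m];T=Q[Q[:,2]>.092];print(len(T),Q[:,2].max())
print(np.median(T[:,2]),cv2.minAreaRect((T[:,:2]*1000).astype(np.float32)))
for u,v in [(230,205),(450,50),(100,300)]: print(P[v,u])
b=P[(P[...,2]>.09)&(P[...,1]<-.03)&(P[...,2]<.165)];print(len(b), b.min(0),b.max(0))
E
```

```text
1384 0.4543783589645121
0.09683784482175997 ((470.2642822265625, 137.1699981689453), (55.63421630859375, 133.3433380126953), 67.7764892578125)
[0.51862178 0.11868192 0.09777982]
[4.53094016e-01 4.27776553e-01 2.69899079e-04]
[0.45813718 0.12349581 0.36552564]
4335 [ 0.48887952 -0.19479628  0.09002298] [ 0.56632129 -0.05168794  0.16393464]
```

>>> play_rows(rows=[[-8,-22,-5,0],[-20,-54,-15,0],[-32,-86,-25,0],[-44,-118,-35,0],[-56,-150,-45,0],[-68,-182,-50,0],[-80,-210,-50,0],[-88,-230,-50,0],[-92,-242,-50,0],[-92,-242,-50,0],[-92,-242,-50,0],[-92,-242,-50,0]])

```text
t: 2.15
position: [0.4878, -0.0904, 0.361]
tool_rot: [180.0, -0.1, 160.0]
ft_force: [0.0, 0.3, -0.8]
opening: 1.001
finger_force: 0.0
```

```bash
python3 - <<'E'
from h import *
a=np.load('pics/w1.npz');R,t=wcam(a);P=cloud(a['d'],a['intrinsics'],R,t)[170:230,190:270]
hs=cv2.cvtColor(a['p'],cv2.COLOR_BGR2HSV)[170:230,190:270]
m=((hs[...,0]<8)|(hs[...,0]>172))&(hs[...,1]>150)&(P[...,2]>.092)
T=P[m];print(len(T),np.median(T[:,2]),cv2.minAreaRect((T[:,:2]*1000).astype(np.float32)))
a=wgrab('w2')
R,t=wcam(a);P=cloud(a['d'],a['intrinsics'],R,t)
b=P[(P[...,2]>.14)&(P[...,2]<.17)];print(b.min(0),b.max(0))
E
```

```text
1387 0.09683654394756983 ((470.2642822265625, 137.1699981689453), (55.63421630859375, 133.3433380126953), 67.7764892578125)
2.15 [ 0.48782628 -0.09041414  0.36104851] [ 1.79963480e+02 -5.58427030e-02  1.60015133e+02] [ 0.00198944  0.34150879 -0.78465861]
[ 0.47618594 -0.21909772  0.14000182] [ 0.58838727 -0.05330641  0.1663269 ]
```

View pics/w2.png

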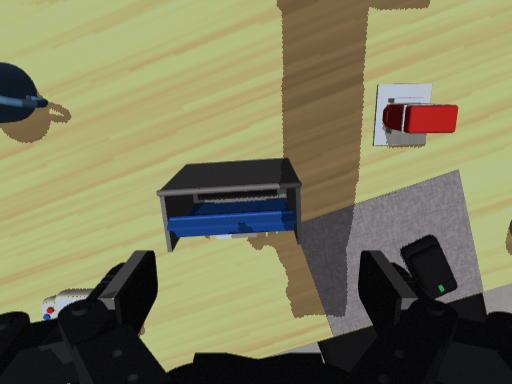

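```bash
python3 - <<'E'
from h import *
a=np.load('pics/w2.npz');R,t=wcam(a);P=cloud(a['d'],a['intrinsics'],R,t);p=a['p']
hs=cv2.cvtColor(p,cv2.COLOR_BGR2HSV)
blue=(hs[...,0]>105)&(hs[...,0]<130)&(hs[...,1]>120)
def fit(T,n):
    x,y,x0,y0=cv2.fitLine((T[:,:2]*1000).astype(np.float32),cv2.DIST_HUBER,0,.01,.01).ravel()
    e=(T[:,:2]*1000-[x0,y0])@[x,y];print(n,len(T),np.degrees(np.arctan2(y,x)),(x0,y0),e.min(),e.max(),T[:,2].min(),T[:,2].max(),
      'mid',np.array([x0,y0])+np.array([x,y])*(e.min()+e.max())/2)
box=np.zeros(blue.shape,bool);box[150:255,150:310]=1
fit(P[box&~blue&(P[...,2]>.153)&(P[...,2]<.165)],'backtop')
fit(P[box&blue&(P[...,2]>.158)],'flare top');fit(P[box&blue&(P[...,2]>.148)&(P[...,2]<.153)],'flap mid')
for u in (190,230,270):
    print(u,[(v,*(P[v,u]*1000).round().astype(int),int(blue[v,u])) for v in range(182,240,2)])
r=P[(np.arange(384)[:,None]>95)&(np.arange(384)[:,None]<140)&(np.arange(512)[None]>400)&(np.arange(512)[None]<465)&(P[...,2]>.093)]
print(len(r),np.median(r[:,2]),cv2.minAreaRect((r[:,:2]*1000).astype(np.float32)))
save('c2',cv2.resize(p[150:260,150:310],None,fx=5,fy=5,interpolation=cv2.INTER_CUBIC))
E
```

```text
backtop 936 73.71733 (np.float32(499.7243), np.float32(-126.28245)) -76.70672157677164 75.93435808347044 0.1530073768437938 0.15916818215182985 mid [ 499.616028   -126.65313988]
flare top 1039 73.76197 (np.float32(534.4962), np.float32(-136.99356)) -69.19943014553415 68.52086996319049 0.1580010537309793 0.5047241394468246 mid [ 534.40134347 -137.31930642]
flap mid 89 73.73825 (np.float32(527.9962), np.float32(-134.69728)) -73.41551684340912 66.9210202254619 0.1504734313317199 0.15298635886961248 mid [ 527.08690268 -137.8146148 ]
190 [(182, np.int64(485), np.int64(-172), np.int64(122), 0), (184, np.int64(486), np.int64(-171), np.int64(130), 0), (186, np.int64(486), np.int64(-169), np.int64(141), 0), (188, np.int64(486), np.int64(-166), np.int64(155), 0), (190, np.int64(487), np.int64(-166), np.int64(158), 0), (192, np.int64(489), np.int64(-166), np.int64(158), 0), (194, np.int64(519), np.int64(-207), np.int64(22), 0), (196, np.int64(521), np.int64(-207), np.int64(26), 0), (198, np.int64(524), np.int64(-208), np.int64(26), 0), (200, np.int64(526), np.int64(-209), np.int64(28), 0), (202
[... 3684 characters left out ...]
-96), np.int64(162), 1), (220, np.int64(546), np.int64(-97), np.int64(163), 1), (222, np.int64(548), np.int64(-98), np.int64(164), 1), (224, np.int64(550), np.int64(-99), np.int64(163), 1), (226, np.int64(562), np.int64(-102), np.int64(138), 1), (228, np.int64(566), np.int64(-103), np.int64(135), 1), (230, np.int64(569), np.int64(-104), np.int64(133), 1), (232, np.int64(625), np.int64(-119), np.int64(0), 0), (234, np.int64(628), np.int64(-120), np.int64(1), 0), (236, np.int64(632), np.int64(-121), np.int64(0), 0), (238, np.int64(634), np.int64(-122), np.int64(1), 0)]
1340 0.09685643558063753 ((481.92645263671875, 35.37017822265625), (234.7621307373047, 33.799808502197266), 67.03113555908203)
```

View pics/c2.png

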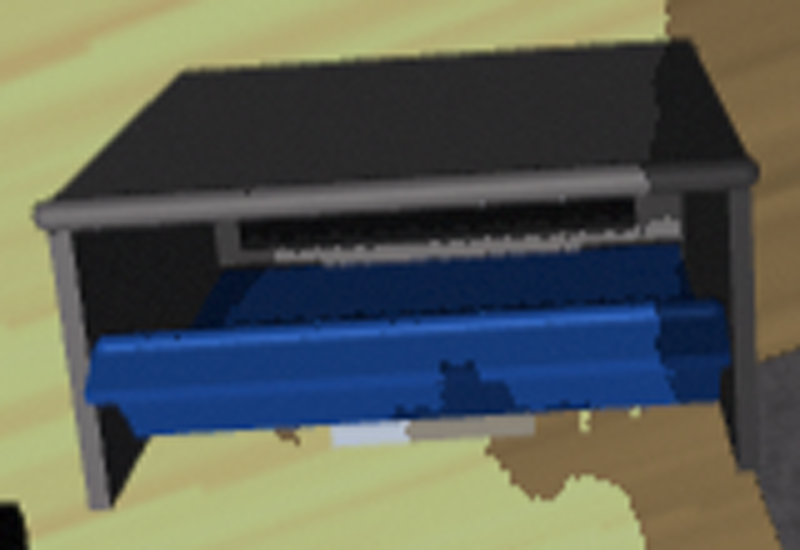

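```bash
python3 - <<'E'
from h import *
for n,(v0,v1,u0,u1) in dict(w1=(170,230,190,270),w2=(95,140,395,465)).items():
    a=np.load(f'pics/{n}.npz');R,t=wcam(a);P=cloud(a['d'],a['intrinsics'],R,t)[v0:v1,u0:u1]
    hs=cv2.cvtColor(a['p'],cv2.COLOR_BGR2HSV)[v0:v1,u0:u1]
    m=((hs[...,0]<8)|(hs[...,0]>172))&(hs[...,1]>130)&(P[...,2]>.0945)&(P[...,2]<.0995)
    m=cv2.morphologyEx(m.astype(np.uint8),cv2.MORPH_OPEN,np.ones((3,3)))>0
    T=P[m];print(len(T),np.median(T,0),cv2.minAreaRect((T[:,:2]*1000).astype(np.float32)))
print(ctrl.read_state()['position'])
E
```

```text
1322 [0.5163922  0.1183633  0.09688041] ((516.8941650390625, 117.96365356445312), (55.0910758972168, 31.358182907104492), 70.8698501586914)
1244 [0.51650621 0.11671674 0.09690897] ((517.04296875, 117.51983642578125), (54.76338577270508, 31.112642288208008), 71.31633758544922)
[ 0.48791192 -0.0902769   0.36113137]
```

>>> play_rows(rows=[[4,20,0,0],[10,50,10,-0.005],[16,82,30,-0.01],[23,112,55,-0.017],[29,140,85,-0.017],[35,168,115,-0.017],[40,190,145,-0.017],[43,202,170,-0.017],[44,205,190,-0.017],[44,205,200,-0.017],[44,205,200,-0.017],[44,205,200,-0.017]])

```text
t: 3.2
position: [0.5167, 0.1165, 0.1615]
tool_rot: [-180.0, -0.0, 161.0]
ft_force: [-0.0, -0.4, 0.3]
opening: 1.005
finger_force: 0.0
```

```bash
python3 - <<'E'
from h import *
a=wgrab('w3');p=a['p']
R,t=wcam(a);P=cloud(a['d'],a['intrinsics'],R,t)
hs=cv2.cvtColor(p,cv2.COLOR_BGR2HSV)
m=((hs[...,0]<8)|(hs[...,0]>172))&(hs[...,1]>130)&(P[...,2]>.092)&(P[...,2]<.1005)
m=cv2.morphologyEx(m.astype(np.uint8),cv2.MORPH_OPEN,np.ones((3,3)))>0
T=P[m];print(len(T),np.median(T,0),cv2.minAreaRect((T[:,:2]*1000).astype(np.float32)))
E
```

```text
3.2 [0.5167347  0.11647405 0.16153279] [-1.79984051e+02 -2.28982697e-02  1.60978458e+02] [-0.02158494 -0.44484268  0.33589924]
4027 [0.51544987 0.1181837  0.09683137] ((516.6710815429688, 117.8605728149414), (55.76397705078125, 32.26184844970703), 71.29743957519531)
```

View pics/w3.png

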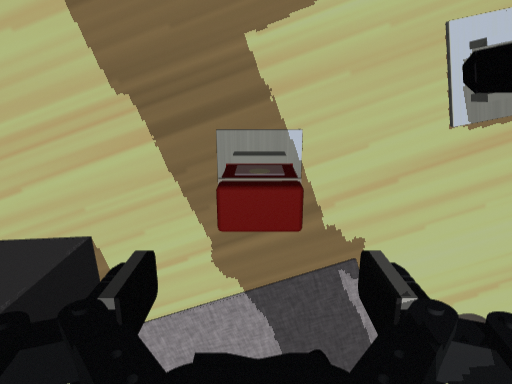

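>>> play_rows(rows=[[0,1,10,-0.005],[0,1,28,-0.005],[0,1,46,-0.005],[0,1,62,-0.005],[0,1,74,-0.005],[0,1,81,-0.005],[0,1,85,-0.005],[0,1,85,-0.005],[0,1,85,-0.005]])

```text
t: 4.0
position: [0.5181, 0.117, 0.077]
tool_rot: [180.0, 0.1, 161.2]
ft_force: [0.3, -0.6, 0.4]
opening: 0.999
finger_force: 0.0
```

>>> play_rows(rows=[[0,0,0,0],[0,0,0,0],[0,0,0,0],[0,0,0,0],[0,0,0,0],[0,0,0,0],[0,0,0,0],[0,0,0,0],[0,0,0,0],[0,0,0,0]], claw=1, squeeze=45)

```text
t: 4.83
position: [0.5186, 0.1173, 0.0774]
tool_rot: [179.9, 0.1, 161.2]
ft_force: [0.6, 0.3, 6.3]
opening: 0.643
finger_force: 48.7
```

```bash
python3 - <<'E'
from h import *
p,d=ctrl.grab_frame('side');s=ctrl.read_state();print(s['position'],s['opening'],s['finger_force'],s['ft_force'])
c=p[110:220,170:300];save('s4',cv2.resize(c,None,fx=5,fy=5,interpolation=cv2.INTER_CUBIC))
E
```

```text
[0.51860632 0.11728778 0.07743432] 0.6417953398090529 48.722909688949585 [0.43260753 0.37425877 6.91769397]
```

View pics/s4.png

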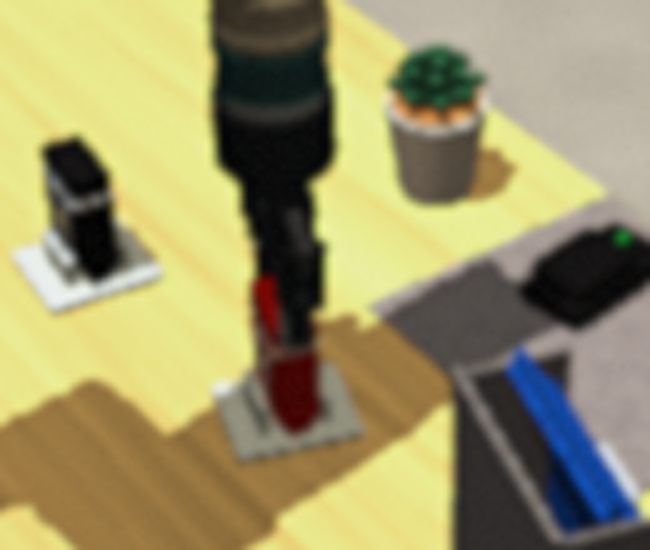

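>>> play_rows(rows=[[0,0,-3,0],[0,0,-10,0],[0,0,-20,0],[0,0,-32,0],[0,0,-47,0],[0,0,-65,0],[0,0,-85,0],[0,0,-107,0],[0,0,-130,0],[0,0,-152,0],[0,0,-170,0],[0,0,-180,0]])

```text
t: 5.88
position: [0.5182, 0.1172, 0.2595]
tool_rot: [179.9, 0.2, 161.2]
ft_force: [0.4, 0.4, -0.4]
opening: 0.647
finger_force: 48.0
```

>>> play_rows(rows=[[-3,-9,0,-0.01],[-10,-29,0,-0.02],[-19,-57,0,-0.03],[-28,-86,0,-0.044],[-38,-115,0,-0.044],[-47,-144,0,-0.044],[-57,-172,0,-0.044],[-65,-198,0,-0.044],[-72,-218,0,-0.044],[-76,-231,0,-0.044],[-78,-237,0,-0.044],[-78,-237,0,-0.044]])

```text
t: 6.88
position: [0.5146, -0.1331, 0.2561]
tool_rot: [180.0, -0.0, 163.7]
ft_force: [0.4, -0.5, -0.7]
opening: 0.644
finger_force: 48.0
```

>>> play_rows(rows=[[0,0,0,0],[0,0,0,0],[0,0,0,0]])

```text
t: 7.13
position: [0.5148, -0.1313, 0.2563]
tool_rot: [180.0, -0.0, 163.8]
ft_force: [-0.4, 0.0, -1.9]
opening: 0.645
finger_force: 48.0
```

```bash
python3 - <<'E'
from h import *
a=wgrab('w5');p,d=ctrl.grab_frame('side')
c=p[60:260,180:330]
save('s5',np.hstack([a['p'][:,:],cv2.resize(c,(288,384),interpolation=cv2.INTER_CUBIC)]))
E
```

```text
7.1333 [ 0.51480353 -0.13127037  0.25628776] [ 1.79981128e+02 -1.84782056e-02  1.63829748e+02] [-0.43821639  0.01378209 -1.88693975]
```

View pics/s5.png

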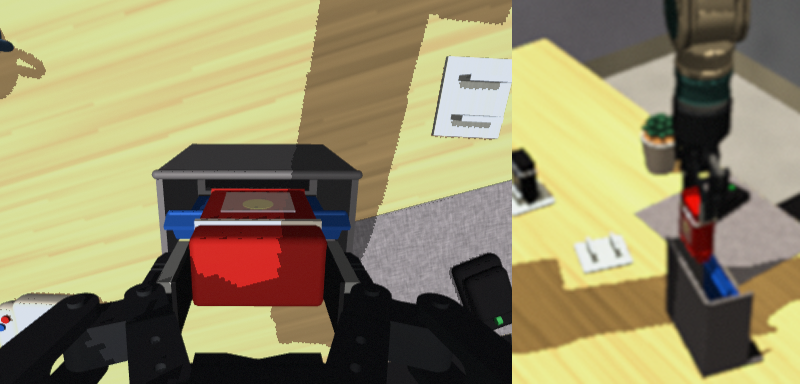

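```bash
cat >> h.py <<'E'
def report(a):
    R,t=wcam(a);P=cloud(a['d'],a['intrinsics'],R,t)*1000;hs=cv2.cvtColor(a['p'],cv2.COLOR_BGR2HSV)
    ax=np.array([[.960,-.280],[.280,.960]])
    S=np.dstack([P[...,:2]@ax.T,P[...,2]]) # bin-aligned s,y,z
    red=((hs[...,0]<8)|(hs[...,0]>172))&(hs[...,1]>130)
    blue=(hs[...,0]>105)&(hs[...,0]<130)&(hs[...,1]>120)
    top=a['pos'][2]*1000+19
    T=S[red&(abs(S[...,2]-top)<8)]
    if len(T): 
        zt=np.median(T[:,2]);T=T[abs(T[:,2]-zt)<2.5];print('top',len(T),zt,cv2.minAreaRect(T[:,:2].astype(np.float32)))
    tcp=ax@a['pos'][:2]*1000;print('tcp',tcp,a['pos'][2]*1000)
    B=S[~blue&~red&(S[...,2]>154)&(S[...,2]<161)&(abs(S[...,0]-515)<12)&(abs(S[...,1]-18)<70)]
    print('wall',len(B),np.percentile(B[:,0],[2,50,98]),np.median(B[:,2]),'slope deg',np.degrees(np.polyfit(B[:,1],B[:,0],1)[0]))
    F=S[blue&(S[...,2]>152)&(S[...,2]<167)&(abs(S[...,1]-18)<75)]
    if len(F): print('flap',len(F),np.percentile(F[:,0],[2,50,98]),np.percentile(F[:,2],[2,98]),np.percentile(F[:,1],[0,100]))
    return S,red,blue
E
python3 - <<'E'
from h import *
for n in('w2','w5'):
    S,red,blue=report(dict(np.load(f'pics/{n}.npz')))
for v in range(186,236,3): print(v,S[v,255].round(),red[v,255])
E
```

```text
tcp [493.62918546  49.79378378] 361.0485146066156
wall 833 [512.31641706 515.16531407 518.87985379] 156.76788259286857 slope deg 0.006718275003872925
flap 1733 [544.3065778  549.62370953 555.66510956] [152.7533552  165.27779493] [-51.33335188  86.66534837]
top 9292 275.69545044171997 ((529.1571044921875, 18.162899017333984), (55.45420837402344, 32.04533004760742), 89.86700439453125)
tcp [530.96709092  18.12542892] 256.28776445748804
wall 1709 [512.55309783 515.17755419 518.49450957] 156.86812343105956 slope deg -0.04908990622475851
flap 1223 [544.38951348 549.26665619 555.74016903] [152.70328115 165.17262777] [-51.47837458  86.68374484]
186 [553.  16.  48.] False
189 [514.  17. 202.] True
192 [512.  17. 214.] False
195 [513.  17. 218.] False
198 [513.  17. 224.] False
201 [513.  17. 230.] False
204 [513.  17. 234.] False
207 [513.  17. 240.] False
210 [513.  17. 244.] False
213 [514.  17. 246.] True
216 [514.  17. 250.] True
219 [513.  17. 255.] False
222 [514.  17. 258.] False
225 [514.  17. 260.] False
228 [514.  17. 265.] True
231 [514.  17. 269.] True
234 [513.  17. 273.] True
```

>>> play_rows(rows=[[-1,0,4,0],[-2,0,10,0],[-2,0,16,0],[-2,0,22,0],[-2,0,26,0],[-2,0,29,0],[-2,0,31,0],[-2,0,33,0],[-2,0,35,0],[-2,0,36,0],[-2,0,37,0],[-2,0,37,0]])

```text
t: 8.23
position: [0.5168, -0.133, 0.2193]
tool_rot: [-180.0, -0.0, 163.7]
ft_force: [0.7, -0.1, -0.8]
opening: 0.644
finger_force: 48.0
```

```bash
python3 - <<'E'
from h import *
a=wgrab('w6');report(a)
E
```

```text
8.2333 [ 0.51678051 -0.1330115   0.21926378] [-1.79998138e+02 -6.47560225e-04  1.63736436e+02] [ 0.74610395 -0.07106308 -0.82512018]
top 9300 238.65530449951322 ((531.4762573242188, 17.02618980407715), (55.376953125, 32.42378616333008), 89.89064025878906)
tcp [533.35251109  17.00750114] 219.2637809192367
wall 2370 [512.5557456  515.26660073 519.16233238] 156.89151928820132 slope deg 0.040096397185033834
flap 1655 [544.43828049 549.0177713  555.17225246] [152.73870527 165.13157091] [-54.61510919  86.78032867]
```

>>> play_rows(rows=[[-1,0,0.5,0],[-3,0,1,0],[-5,0,1,0],[-7,0,1.5,0],[-9,0,1.5,0],[-11,0,2,0],[-13,0,2,0],[-15,0,2,0],[-16,0,2,0],[-17,0,2,0],[-17,0,2,0],[-17,0,2,0]])

```text
t: 9.28
position: [0.5331, -0.1378, 0.2173]
tool_rot: [-180.0, -0.0, 163.7]
ft_force: [-2.8, 1.2, 4.6]
opening: 0.647
finger_force: 48.5
```

```bash
python3 - <<'E'
from h import *
a=wgrab('w7');report(a)
E
```

```text
9.2833 [ 0.5331237  -0.13776812  0.2173352 ] [-1.79996918e+02 -3.14369917e-03  1.63739330e+02] [-2.82543165  1.23090389  4.57088485]
top 9303 236.74383030310415 ((548.6005859375, 17.03308868408203), (55.65921401977539, 32.27933120727539), 89.39700317382812)
tcp [550.37382962  17.01724465] 217.33519934973285
wall 2721 [512.49968667 515.58463336 519.24472193] 156.8299454642911 slope deg 0.02369843779973503
flap 1850 [560.16258075 565.12484724 572.62818175] [154.17329581 166.6038616 ] [-51.38944461  86.81421344]
```

>>> play_rows(rows=[[0,0,1,0],[0.5,0,2,0],[1,0,3.5,0],[1.5,0,5,0],[2,0,6.5,0],[2.5,0,8,0],[3,0,9.5,0],[3.5,0,11,0],[4,0,12.5,0],[4.5,0,14,0],[5,0,15,0],[5,0,15,0]])

```text
t: 10.33
position: [0.5279, -0.1362, 0.2017]
tool_rot: [180.0, -0.1, 163.7]
ft_force: [-2.2, 0.5, -1.6]
opening: 0.642
finger_force: 47.9
```

```bash
python3 - <<'E'
from h import *
a=wgrab('w8');report(a)
E
```

```text
10.3333 [ 0.52791343 -0.13618333  0.20169921] [ 1.79995601e+02 -5.65348234e-02  1.63740692e+02] [-2.23958731  0.51109003 -1.59678376]
top 9305 221.0956533923718 ((543.1603393554688, 17.10146713256836), (32.50294494628906, 55.50001525878906), 0.13182087242603302)
tcp [544.92822747  17.07976015] 201.69920853860538
wall 2996 [512.43550917 515.3068317  526.57984438] 156.90641909299478 slope deg 0.03589484485979849
flap 1154 [559.11214937 563.28777163 570.50336428] [154.48271253 166.33613546] [-51.52934278  87.00131513]
```

>>> play_rows(rows=[[0.5,0,3,0],[1,0,8,0],[2,0,14,0],[2.5,0,21,0],[2.5,0,28,0],[2.5,0,35,0],[2.5,0,42,0],[2.5,0,49,0],[2.5,0,55,0],[2.5,0,60,0],[2.5,0,63,0],[2.5,0,63,0]])

```text
t: 11.38
position: [0.5253, -0.1354, 0.1382]
tool_rot: [180.0, -0.1, 163.7]
ft_force: [-2.2, -0.4, -2.8]
opening: 0.643
finger_force: 47.9
```

>>> play_rows(rows=[[0,0,1,0],[0,0,2,0],[0,0,3,0],[0,0,4,0],[0,0,5,0],[0,0,6,0],[0,0,6,0]])

```text
t: 11.97
position: [0.5257, -0.1356, 0.133]
tool_rot: [180.0, -0.0, 163.7]
ft_force: [-1.9, 0.3, -1.3]
opening: 0.641
finger_force: 48.0
```

```bash
python3 - <<'E'
from h import *
a=wgrab('w9');report(a)
E
```

```text
11.9667 [ 0.52567231 -0.13559583  0.13299657] [ 1.79999649e+02 -2.88620641e-02  1.63736958e+02] [-1.86862766  0.34342819 -1.31085042]
top 9288 152.39115013328666 ((540.8179931640625, 17.092329025268555), (32.37776565551758, 55.439178466796875), 0.04816238209605217)
tcp [542.61224715  17.01624878] 132.99656833612087
wall 6739 [512.37541518 514.95524006 518.97528728] 156.84897677574187 slope deg 0.03237999837011197
flap 6356 [556.51536949 562.05959058 567.38570202] [153.80830184 166.42462657] [-13.30677088  47.57817391]
```

>>> play_rows(rows=[[0,0,1,0],[0,0,2,0],[0,0,3,0],[0,0,4,0],[0,0,5,0],[0,0,6,0],[0,0,6,0]])

```text
t: 12.6
position: [0.526, -0.1357, 0.1273]
tool_rot: [-180.0, 0.0, 163.7]
ft_force: [-1.6, 0.3, -0.7]
opening: 0.641
finger_force: 49.0
```

>>> play_rows(rows=[[0,0,0.7,0],[0,0,1.4,0],[0,0,2,0],[0,0,2,0],[0,0,2,0]])

```text
t: 13.02
position: [0.5259, -0.1356, 0.1252]
tool_rot: [-180.0, -0.0, 163.7]
ft_force: [-2.3, 0.8, 0.1]
opening: 0.645
finger_force: 49.0
```

>>> play_rows(rows=[[0,0,0.7,0],[0,0,1.4,0],[0,0,2,0],[0,0,2,0],[0,0,2,0]])

```text
t: 13.43
position: [0.5258, -0.1356, 0.1232]
tool_rot: [180.0, -0.0, 163.7]
ft_force: [-1.5, -0.5, -0.0]
opening: 0.646
finger_force: 49.0
```

>>> play_rows(rows=[[0,0,0.7,0],[0,0,1.4,0],[0,0,2,0],[0,0,2,0],[0,0,2,0]])

```text
t: 13.85
position: [0.5259, -0.1356, 0.1212]
tool_rot: [180.0, -0.0, 163.7]
ft_force: [-1.8, 0.8, -0.8]
opening: 0.642
finger_force: 49.0
```

>>> play_rows(rows=[[0,0,0.7,0],[0,0,1.4,0],[0,0,2,0],[0,0,2,0],[0,0,2,0]])

```text
t: 14.27
position: [0.5261, -0.1357, 0.1195]
tool_rot: [-180.0, 0.0, 163.7]
ft_force: [-1.1, -0.8, 1.5]
opening: 0.647
finger_force: 49.3
```

>>> play_rows(rows=[[0,0,0.5,0],[0,0,1,0],[0,0,1,0],[0,0,1,0]])

```text
t: 14.6
position: [0.5262, -0.1357, 0.1187]
tool_rot: [-180.0, 0.0, 163.7]
ft_force: [-2.1, 0.6, 4.5]
opening: 0.643
finger_force: 49.6
```

>>> play_rows(rows=[[0,0,0.5,0],[0,0,1,0],[0,0,1,0],[0,0,1,0]])

```text
t: 14.93
position: [0.5262, -0.1358, 0.1179]
tool_rot: [-180.0, 0.0, 163.7]
ft_force: [-3.1, 2.0, 7.0]
opening: 0.648
finger_force: 49.8
```

>>> play_rows(rows=[[0,0,0.5,0],[0,0,1,0],[0,0,1,0],[0,0,1,0],[0,0,1,0],[0,0,1,0]])

```text
t: 15.43
position: [0.5264, -0.1358, 0.1173]
tool_rot: [-180.0, 0.1, 163.7]
ft_force: [-4.3, 0.3, 8.2]
opening: 0.642
finger_force: 50.0
```

>>> play_rows(rows=[[0,0,0,0],[0,0,0,0],[0,0,0,0],[0,0,0,0],[0,0,0,0],[0,0,0,0],[0,0,0,0],[0,0,0,0],[0,0,0,0],[0,0,0,0],[0,0,0,0],[0,0,0,0]])

```text
t: 16.43
position: [0.5264, -0.1358, 0.1173]
tool_rot: [-180.0, 0.1, 163.7]
ft_force: [-2.8, 0.9, 7.9]
opening: 0.639
finger_force: 50.0
```

>>> play_rows(rows=[[0,0,-0.5,0],[0,0,-1,0],[0,0,-1.5,0],[0,0,-2,0],[0,0,-2.5,0],[0,0,-2.5,0],[0,0,-2.5,0]])

```text
t: 17.02
position: [0.526, -0.1357, 0.1187]
tool_rot: [-180.0, 0.0, 163.7]
ft_force: [-2.6, -0.3, 3.1]
opening: 0.642
finger_force: 49.4
```

>>> play_rows(rows=[[0,0,0,0],[0,0,0,0],[0,0,0,0],[0,0,0,0],[0,0,0,0],[0,0,0,0],[0,0,0,0],[0,0,0,0]], claw=0.12)

```text
t: 17.68
position: [0.5258, -0.1356, 0.1187]
tool_rot: [-180.0, -0.0, 163.7]
ft_force: [-2.5, 1.7, -0.6]
opening: 0.879
finger_force: 0.8
```

```bash
python3 - <<'E'
from h import *
a=wgrab('w10');report(a);p,d=ctrl.grab_frame('side')
save('s10',np.hstack([a['p'],cv2.resize(p[60:260,180:330],(288,384),interpolation=cv2.INTER_CUBIC)]))
E
```

```text
17.6833 [ 0.52583603 -0.13561262  0.11871865] [-1.79998275e+02 -1.07058433e-02  1.63741931e+02] [-2.46973496  1.70645543 -0.60726147]
top 9018 139.76597298454118 ((541.9232177734375, 17.150989532470703), (31.425737380981445, 55.75946044921875), 0.9350337982177734)
tcp [542.77411953  17.04597211] 118.7186541482096
wall 8351 [512.32244742 514.80550016 518.77510789] 156.86495740723927 slope deg 0.017928713965891855
flap 6847 [552.69281792 556.63169843 560.86888625] [152.87408767 164.10387337] [-20.99682022  55.60045223]
```

View pics/s10.png

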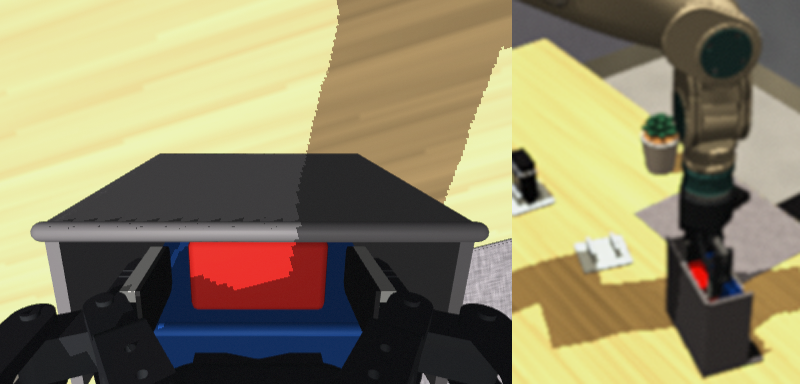

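>>> play_rows(rows=[[0,0,-3,0],[0,0,-8,0],[0,0,-14,0],[0,0,-20,0],[0,0,-27,0],[0,0,-34,0],[0,0,-42,0],[0,0,-50,0],[0,0,-60,0],[0,0,-72,0],[0,0,-84,0],[0,0,-96,0]])

```text
t: 18.78
position: [0.5262, -0.1357, 0.2164]
tool_rot: [-180.0, 0.0, 163.7]
ft_force: [-0.6, 0.5, -0.2]
opening: 0.876
finger_force: 0.0
```

>>> play_rows(rows=[[2,0,-15,0],[8,0,-35,0],[16,0,-60,0],[25,0,-85,0],[33,0,-105,0],[38,0,-115,0],[40,0,-120,0],[40,0,-120,0],[40,0,-120,0],[40,0,-120,0]])

```text
t: 19.62
position: [0.4871, -0.1243, 0.3332]
tool_rot: [180.0, -0.1, 163.7]
ft_force: [0.4, -0.6, 0.1]
opening: 0.879
finger_force: 0.0
```

```bash
python3 - <<'E'
from h import *
a=wgrab('w11');S,red,blue=report(a)
T=S[red&(S[...,2]>110)&(S[...,2]<150)];print('case',len(T),np.median(T,0) if len(T) else '')
p,d=ctrl.grab_frame('side')
save('s11',np.hstack([a['p'],cv2.resize(p[60:260,180:330],(288,384),interpolation=cv2.INTER_CUBIC)]))
E
```

```text
19.6167 [ 0.48709412 -0.12427155  0.33320618] [ 1.7998415e+02 -1.4942360e-01  1.6373860e+02] [ 0.41987006 -0.55439064  0.07736219]
top 1 351.7956287231053 ((504.21246337890625, -20.47882652282715), (0.0, 0.0), 0.0)
tcp [502.40639281  17.08566901] 333.20617677500263
wall 978 [512.31651483 514.8233033  518.13426515] 156.87513414903248 slope deg 0.053269579185778994
flap 2104 [544.54814428 549.78003519 556.12588505] [152.76055595 165.09818803] [-51.11514492  86.74892231]
case 1178 [535.77286312  17.84025163 139.68885772]
```

View pics/s11.png

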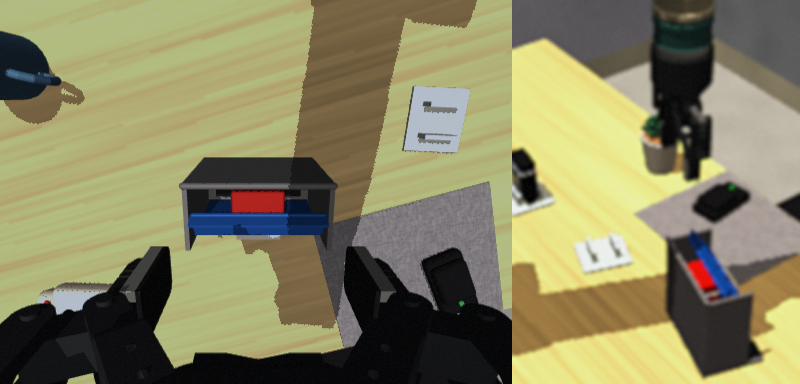

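The flap edge is back at its shut position (544.5, same as at the start). The case stands upright below it with its top at about 139 mm, and the robot is touching nothing.

```bash
python3 -c "
from rig import ctrl
print(ctrl.job_done())"
```

```text
the job is handed in; nothing more can be done
None
```

The red case is in the bin, upright on the tray: I pressed it about 3.5 mm at roughly 8 N and held it over a second, then let go. The flap has sprung fully shut over it, and the job is handed in at about 20 s.

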